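# Hang a keyhole-slotted twine holder on its screw

## Task

Hang the twine holder on the screw in the front of the wooden board: pass the wide mouth of the keyhole in its back plate over the screw head, then, still holding it and pressing only gently, slide it down until the screw is at the end of the narrow slot, and press it home with about 10 N. Let go so that it hangs straight against the board. The screw was driven by eye and stands anything up to 3 cm left of the pencil tick, so feel for it rather than force it (never more than 20 N against board or screw), and leave the other things where they stand.

Things in the scene. Friction and masses are not known exactly. Their poses are not given: they have to be found in the camera images.
- board: Fixed free-standing wooden board: (all sizes in mm) panel 200 wide, 18 thick, top 228 above the worktop, on two low feet (16 high) reaching 46 in front of it near its sides. A firm steel screw with a round head sticks squarely out of its front. Origin on the worktop under the middle of the panel's front face; x points into the board (away from its front), y along the face, z up.
- mark (a point): (mm) Point on the board's front face, 17 right of its middle (board y -17), 170 up, axes as the board, below a short upright pencil tick; a level pencil line runs through it. The screw sits on that line (axis 170 up), 3 to 31 left of this point (+y): not measured, to be seen or felt. Its neck is square, 5 x 5, level; head 11 diameter, 3.5 thick, underside 8 off the face, end 11.5 off the face.
- holder: Loose twine-spool holder (sizes in mm), 120 to 250 g, standing upright: wooden ledge (92 x 90, 8 thick), wooden square spindle, white back plate (90 wide, 5 thick, 105 high) with a keyhole. Origin at the underside, under the spindle axis; x points from spindle to plate, y along the plate, z up. The plate's back face is at x = +62, front face +57; the ledge reaches from x = -35 to +57.
- mouth (a point): (mm) Middle of the keyhole's wide mouth, on the plate's back face: holder frame x +62, y 0, z 57; axes as the holder. The mouth is 44 wide, from z 44 to 70, corners eased by 4, through the plate; the screw head passes only here. Its upper shoulders are flat: the neck enters the slot above only when within about 1.1 of the middle line.
- slot_end (a point): (mm) Where the screw's axis lies when the holder is fully home, on the plate's back face: holder frame x +62, y 0, z 90; axes as the holder. The upright slot is 7.2 wide and runs from the mouth (z 70) up to z 92.5.
- spindle_top (a point): (mm) Middle of the top end of the square spindle, 20 x 20, which stands from the ledge to 90 above the underside: holder frame x 0, y 0, z 90; axes as the holder. Its flat sides are the place to grip, from above.
- spice_jar: Bystander, to be left alone: spice jar with a dark cap, 41 x 41 x 105 mm; origin at the middle of its underside.
- tuna_tin: Bystander, to be left alone: round food tin, 86 x 86 x 40 mm; origin at the middle of its underside.
- lemon: Bystander, to be left alone: yellow lemon, 72 x 57 x 58 mm; origin at the middle of its underside.
- garlic: Bystander, to be left alone: garlic bulb, 53 x 54 x 53 mm; origin at the middle of its underside.
- match_box: Bystander, to be left alone: small dark blue box, 19 x 53 x 36 mm; origin at the middle of its underside.
- beaker: Bystander, to be left alone: white beaker, 85 x 85 x 96 mm; origin at the middle of its underside.

How it is judged:
By the outcome, as a careful person would: the job done as asked, in the order asked, and still so for the second after the job is handed in, with the robot touching nothing.
It also fails if it takes over 58 s, if anything falls off the work surface, if the arm or the gripper's body presses on something with over 40 N, if the wrist force passes 120 N, or if a joint passes its speed limit or range.

## Robot

A 6-joint arm with a two-finger parallel gripper is mounted at the origin on a cart in front of the work surface, level with it; the furniture and walls round the work are solid. World frame = base frame: x ahead of the robot, y to its left, z up, the work surface at z = 0. Lengths are in m, angles in degrees, forces in N, time in s.
With the tool pointing down it reaches from about 0.25 to 0.725 m from the base axis. Payload 9.7 kg.
Tool frame: the origin (TCP) lies midway between the tips of the shut fingers; the grasp point (between the pads) lies 19 mm behind it; z points along the fingers, y is the line along which they close (so a half turn about z gives the same grasp; the last joint's range is limited). The gripper opens to 85 mm and grips with 20 to 120 N. Pads are 22 mm wide; open, the fingers measure 114 mm over their backs; the gripper's body (76 mm by 85 mm) begins 54 mm behind the grasp point. The pads swing forward as they close: fully open they stand 13 mm farther back than shut.
Start: joints at [0, 4.979, 10.078, 95.1, 0, 90], TCP at [0.55, -0, 0.231] pointing down, gripper open.
Joint ranges: [-179.16, 179.16], [-48.56, 103.87], [-65.8, 70.77], [-126.05, 130.52], [-82.76, 87.17], [-180, 180]. Speed limits (degrees/s): [127.2, 127.2, 147.25, 180, 180, 180].

## Interface

Orientations are given as [roll, pitch, yaw] about the fixed x, y, z axes, in that order (R = Rz(yaw) Ry(pitch) Rx(roll)).
In Python, from workcell import * gives the robot as it stands.
- The arm moves only by the tool servo_tool, never from a script. Its argument "moves" is a list of rows, each a list of 4 numbers: the shift along the world's x, y, z in parts of the range, where 1.0 means 250 mm, then the turn about the world's z in parts of the range, where 1.0 means pi/2 rad. A call has 1 to 20 rows; each row is the pose to reach, as a shift and turn from the pose commanded when the call began; what a row does not reach only later rows make up. A row lasts 1/12 s, in which the tool goes at most 41.7 mm and 7.16 degrees, less where a joint would pass 70% of its speed; a pose out of reach is approached as far as the arm can. Shift and turn numbers lie between -1 and 1, and a call with a number outside is refused. A call with a gripper value outside its range is refused whole. "claw" is the closure, from 0 (fully open) to 1 (shut), set as the call begins (left out, the last holds). The fingers move at their own pace and stop on an object; "force" is the grip in N (left out, the last holds). Time passes only in rows, so rows that repeat a pose let the fingers close. It gives the time, the measured TCP pose, the force, the opening and the grip force at its end, in the units of the state.
- get_obs(): the state, without advancing time (a new reading comes with each control period).
- camera(name): name is "scene" or "side" or "wrist"; returns the picture (384x512x3 uint8, red, green, blue); there is no depth.
- get_calibration(name): a dict with "fx", "fy", "cx", "cy" (pixels), "k1" (the pictures are not rectified: a ray, as slopes to the right and down, at radius r is drawn at 1 + k1 r^2 times it, then the intrinsics apply), "rvec" (rotation vector, rad) and "tvec" (3), from world to camera coordinates, as OpenCV has them; the wrist camera has in their place "tool_from_camera" (4x4, takes a point from camera to tool coordinates, whose origin is the TCP and whose axes are the flange's). Camera axes: x right, y down, z forward; pixel columns grow to the right and rows downward; lengths in m; the calibration is good to about 2 mm. A picture is of the moment at which its call begins: read the wrist's pose just before it. get_calibration takes no time and is no camera call.
- job_done(): hands the job in; it is judged then, once.
The state is a dict: "time": time; "q": joint angles; "qd": joint speeds; "joint_efforts": joint torques, N m; "ee_pos": TCP position; "tcp_rot": TCP orientation; "wrist_force": force on the tool from outside, world axes, zero at the start; "torque": the same for the moment, N m; "opening": finger opening in m; "grasp_force": force on a finger pad.
Only numpy, scipy, OpenCV 4.12 (cv2) and the standard library are available. Lean on these libraries where they do the work, as an engineer would, in place of code of your own. Each camera call takes 0.05 s, during which the arm holds its last target. There are 200 camera calls.

## Working session

There is one attempt and no reset: what is moved stays moved. The work goes in short steps, Python scripts to look and compute and a tool call to move; the robot and the scene stay as the last step left them, time stands still between calls to the robot, and variables do not carry over. Pictures are saved under pics/ and viewed, at most 10 in all, crops included, and the job is handed in when it is done.

Besides the shell and the picture viewer there is one more tool, called after ">>>" as name(argument=value, ...) on one line, values as JSON. servo_tool: Moves the arm, as the interface text tells. Its arguments: {"type":"object","properties":{"moves":{"type":"array","items":{"type":"array","items":{"type":"number"}}},"claw":{"type":"number"},"force":{"type":"number"}},"required":["moves"]}

```bash
mkdir -p pics; ls; cat > h.py <<'E'
from workcell import *
import numpy as np, cv2
from scipy.spatial.transform import Rotation as Ro
def snap(n,f):
    im=camera(n); cv2.imwrite('pics/'+f,cv2.cvtColor(im,cv2.COLOR_RGB2BGR)); return im
def cam(n,obs=None):
    c=get_calibration(n); K=np.array([[c['fx'],0,c['cx']],[0,c['fy'],c['cy']],[0,0,1.]]); d=np.array([c['k1'],0,0,0.])
    if 'rvec' in c: rv,tv=np.array(c['rvec'],float).ravel(),np.array(c['tvec'],float).ravel()
    else:
        T=np.array(c['tool_from_camera']); o=obs or get_obs()
        W=np.eye(4); W[:3,:3]=Ro.from_euler('xyz',o['tcp_rot'],degrees=True).as_matrix(); W[:3,3]=o['ee_pos']
        M=np.linalg.inv(W@T); rv=Ro.from_matrix(M[:3,:3]).as_rotvec(); tv=M[:3,3]
    return K,d,rv,tv
def proj(C,P):
    K,d,rv,tv=C; return cv2.projectPoints(np.atleast_2d(np.array(P,float)),rv,tv,K,d)[0][:,0]
def ray(C,uv):
    K,d,rv,tv=C; n=cv2.undistortPoints(np.array([[uv]],float),K,d)[0,0]; R=Ro.from_rotvec(rv).as_matrix()
    return -R.T@tv, R.T@np.array([n[0],n[1],1])
def onz(C,uv,z):
    o,r=ray(C,uv); return o+r*(z-o[2])/r[2]
E
python3 - <<'E'
from h import *
print(get_obs())
a=snap('scene','s0.png');b=snap('side','d0.png');
for n in('scene','side','wrist'):print(n,get_calibration(n)); 
for n in('scene','side'):
    K,d,rv,tv=cam(n);print(-Ro.from_rotvec(rv).as_matrix().T@tv)
E
```

```text
pics
{'time': 0.0, 'q': array([ 4.55555937e-04,  5.01189839e+00,  1.00333210e+01,  9.50986129e+01,
       -5.66879019e-04,  9.00012893e+01]), 'qd': array([-0.0198469 ,  0.024275  , -0.02580876, -0.02609779,  0.01715878,
       -0.02201552]), 'joint_efforts': array([ 7.68234549e-04, -5.20392072e+01,  4.64802504e+01,  1.63646933e-02,
        2.23589603e-05, -6.77332673e-05]), 'ee_pos': array([5.49771771e-01, 1.55144540e-06, 2.30565254e-01]), 'tcp_rot': array([-1.79922810e+02,  5.68615447e-04,  8.99991670e+01]), 'wrist_force': array([ 0.70574325, -1.38309812, -0.23474214]), 'torque': array([ 0.0048667 , -0.01330035, -0.01431556]), 'grasp_force': 0.0, 'opening': 0.08537782619908277}
scene {'fx': 387.95213451803045, 'fy': 387.95213451803045, 'cx': 257.567490591222, 'cy': 189.42645430604946, 'k1': -0.09578144429984593, 'rvec': array([ 1.98522425, -1.17560649,  0.59305821]), 'tvec': array([-0.48774159,  0.3083635 ,  0.76944772])}
side {'fx': 435.03022051332755, 'fy': 435.03022051332755, 'cx': 262.20750428989874, 'cy': 195.84494304118803, 'k1': -0.10892744348655452, 'rvec': array([ 2.0329685 , -0.58975368,  0.32238978]), 'tvec': array([-0.60930887,  0.15492063,  1.3377141 ])}
wrist {'fx': 277.0152948901541, 'fy': 277.0152948901541, 'cx': 251.8969604627501, 'cy': 192.8608085133944, 'k1': -0.06523930877709228, 'tool_from_camera': array([[ 4.67477017e-04, -9.64293037e-01, -2.64837159e-01,
         6.70701401e-02],
       [ 9.99999885e-01,  4.79073879e-04,  2.08028126e-05,
         1.33614808e-04],
       [ 1.06816558e-04, -2.64837138e-01,  9.64293150e-01,
        -1.41339908e-01],
       [ 0.00000000e+00,  0.00000000e+00,  0.00000000e+00,
         1.00000000e+00]])}
[-0.14024626 -0.61396277  0.72691843]
[-0.04500195 -1.24064041  0.80219881]
```

View pics/s0.png

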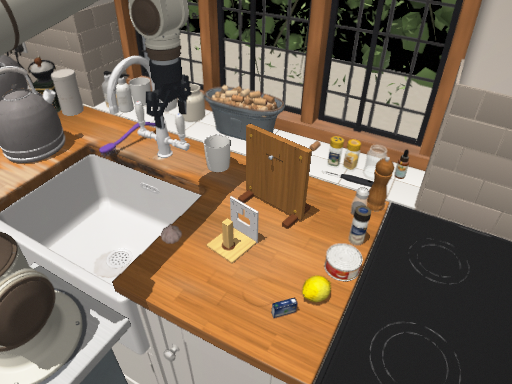

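View pics/d0.png

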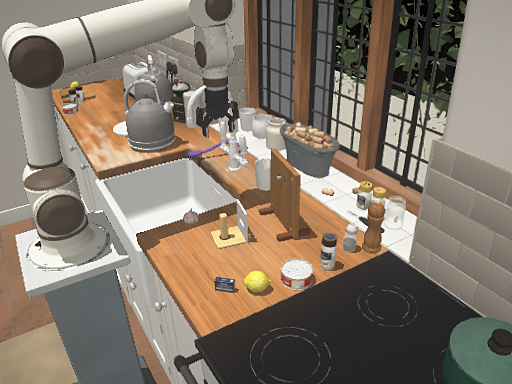

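The scene view shows the board near (278,170), the screw near (270,157) and the holder near (232,235). Next I'll enlarge that region.

```bash
python3 - <<'E'
import cv2
a=cv2.imread('pics/s0.png')[118:268,200:325]
cv2.imwrite('pics/c0.png',cv2.resize(a,None,fx=4,fy=4,interpolation=cv2.INTER_CUBIC))
E
```

```text
(no output)
```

View pics/c0.png

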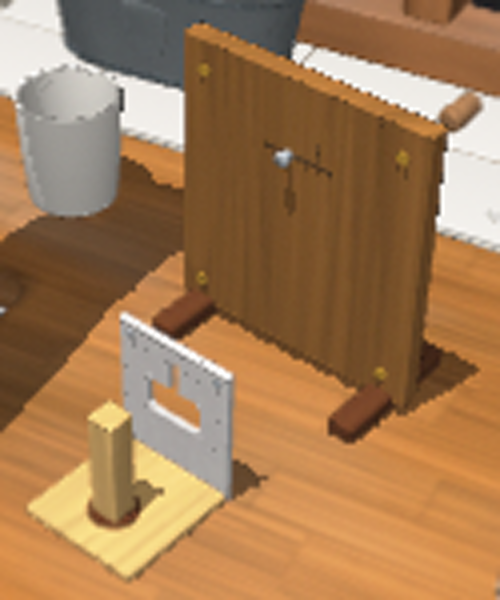

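```bash
cat > fit.py <<'E'
from h import *
from scipy.optimize import least_squares
def fit(views,x0):  # views: list of (C, model pts, px)
    def w(p,M):
        c,s=np.cos(p[2]),np.sin(p[2]); M=np.array(M,float)/1000
        return np.c_[p[0]+c*M[:,0]-s*M[:,1],p[1]+s*M[:,0]+c*M[:,1],M[:,2]]
    f=lambda p:np.concatenate([(proj(C,w(p,M))-np.array(q)).ravel() for C,M,q in views])
    r=least_squares(f,x0,loss='soft_l1'); return r.x,r.fun.reshape(-1,2),w
E
python3 - <<'E'
from fit import *
C=cam('scene'); cr=lambda L:np.array(L)/4+[199.6,117.6]
bp,br,w=fit([(C,[[0,100,228],[0,-100,228],[0,-100,0],[0,-17,170]],cr([[186,34],[436,138],[406,408],[317,166]]))],[.6,-.1,0])
print('board',bp[:2],np.degrees(bp[2]),'\n',br.round(1))
hp,hr,w=fit([(C,[[-35,45,8],[-35,-45,8],[57,-45,8],[57,45,105],[57,-45,105],[0,0,90]],cr([[28,508],[130,571],[224,494],[122,318],[230,382],[111,415]]))],[.5,-.15,0])
print('holder',hp[:2],np.degrees(hp[2]),'\n',hr.round(1))
# screw head end centre on plane x_b=-11.5
o,r=ray(C,cr([[283,157]])[0]); R=np.array([[np.cos(bp[2]),np.sin(bp[2])],[-np.sin(bp[2]),np.cos(bp[2])]])
lo=R@(o[:2]-bp[:2]); ld=R@r[:2]; t=(-.0115-lo[0])/ld[0]; print('screw board y,z',lo[1]+t*ld[1],o[2]+t*r[2])
E
```

```text
board [ 0.63103476 -0.26140969] -10.644392071357492 
 [[-0.9 -1.2]
 [ 0.4 -0.6]
 [-0.4  1.9]
 [ 0.9  0.1]]
holder [ 0.43403931 -0.23660384] -11.690993476165007 
 [[-0.5 -0.6]
 [-0.   1.3]
 [ 0.9 -0. ]
 [-0.3  0.1]
 [ 0.  -0.3]
 [ 0.1 -0.2]]
screw board y,z 0.004907855551574969 0.17349175520209303
```

Units first: shifts go in shares of 250 mm and turns go in shares of pi/2 rad. So -23.7 cm is -0.948, -22.5 cm is -0.9, 1.37 rad is 0.8722.

>>> servo_tool(moves=[[-0.04, -0.08, 0, 0.0764], [-0.1, -0.2, 0, 0.1528], [-0.16, -0.32, 0, 0.2292], [-0.22, -0.44, 0, 0.3056], [-0.28, -0.56, 0, 0.382], [-0.34, -0.68, 0, 0.4584], [-0.4, -0.8, 0, 0.5348], [-0.44, -0.9, 0, 0.6112], [-0.464, -0.948, 0, 0.6875], [-0.464, -0.948, 0, 0.7639], [-0.464, -0.948, 0, 0.8276], [-0.464, -0.948, 0, 0.8722], [-0.464, -0.948, 0, 0.8722], [-0.464, -0.948, 0, 0.8722], [-0.464, -0.948, 0, 0.8722]])

```text
time: 1.35
ee_pos: [0.434, -0.2369, 0.2311]
tcp_rot: [180.0, -0.0, 168.4]
wrist_force: [-0.3, 1.0, -0.3]
opening: 0.0858
grasp_force: 0.0
```

```bash
python3 - <<'E'
from h import *
o=get_obs();print(o['time'],o['q'],o['ee_pos'],o['tcp_rot'],o['wrist_force'])
a=snap('wrist','w0.png')
cv2.imwrite('pics/w0b.png',cv2.resize(a[:,:,::-1],(800,600),interpolation=cv2.INTER_CUBIC))
E
```

```text
1.35 [-2.86275472e+01 -2.61478208e+00  2.33600769e+00  9.49730535e+01
 -1.67080627e-05 -1.69921597e+01] [ 0.43397578 -0.23688212  0.23110045] [ 1.79993510e+02 -2.12967305e-02  1.68364614e+02] [-0.27733332  1.03366148 -0.28429702]
```

View pics/w0b.png

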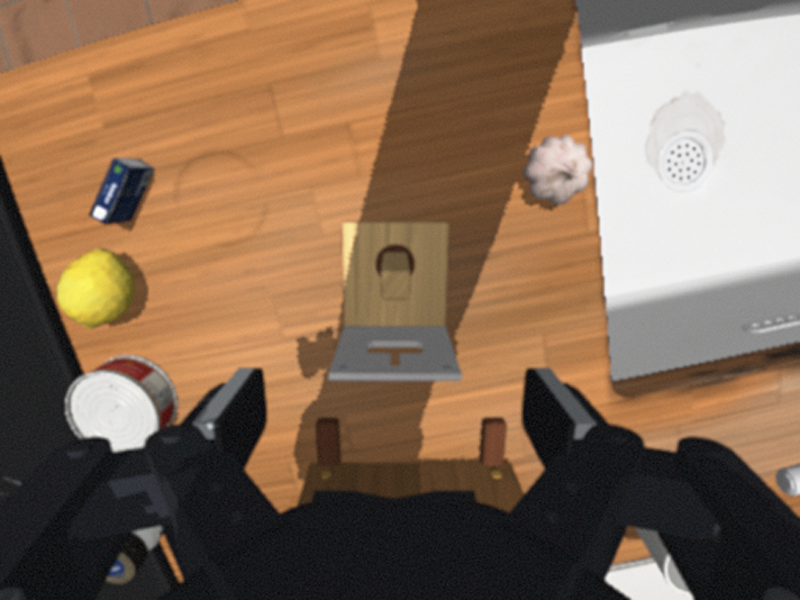

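The wrist view shows the holder square in the frame: ledge front edge at rows 222, plate top back edge at row 381 (x 329–462), spindle top around (396,285). The board's bottom edge is at row 461.

```bash
python3 - <<'E'
from fit import *
C=cam('scene'); W=cam('wrist'); cr=lambda L:np.array(L)/4+[199.6,117.6]; cw=lambda L:np.array(L)/1.5625-.2
HS=(C,[[-35,45,8],[-35,-45,8],[57,-45,8],[57,45,105],[57,-45,105],[0,0,90]],cr([[28,508],[130,571],[224,494],[122,318],[230,382],[111,415]]))
HW=(W,[[-35,-45,8],[-35,45,8],[62,-45,105],[62,45,105],[10,-10,90],[10,10,90]],cw([[342,222],[448,222],[329,381],[462,381],[380.5,299],[411.5,299]]))
BS=(C,[[0,100,228],[0,-100,228],[0,-100,0],[0,-17,170]],cr([[186,34],[436,138],[406,408],[317,166]]))
BW=(W,[[0,-100,0],[0,100,0]],cw([[308,461],[520,461]]))
for n,v,x in(('hw',[HW],[.43,-.23,-.2]),('hboth',[HS,HW],[.43,-.23,-.2]),('bw',[BW],[.63,-.26,-.2]),('bboth',[BS,BW],[.63,-.26,-.2])):
    p,r,_=fit(v,x); print(n,p[:2].round(4),np.degrees(p[2]).round(2),r.round(1).tolist())
E
```

```text
hw [ 0.4337 -0.2355] -11.6 [[-0.4, 0.1], [0.8, 0.1], [0.1, -0.8], [0.1, -0.8], [0.2, 0.6], [-0.7, 0.6]]
hboth [ 0.4338 -0.2357] -11.56 [[-0.9, -0.7], [-0.3, 1.2], [0.5, -0.2], [-0.7, 0.0], [-0.4, -0.4], [-0.3, -0.3], [-0.6, 0.2], [0.6, 0.2], [-0.0, -0.6], [-0.1, -0.7], [0.1, 0.7], [-0.8, 0.7]]
bw [ 0.6356 -0.2579] -11.73 [[3.9, -0.1], [-4.7, -0.1]]
bboth [ 0.6345 -0.2606] -11.57 [[-0.2, -2.0], [0.2, -1.1], [-0.5, 1.4], [1.1, -0.6], [2.1, -0.2], [-6.5, -0.5]]
```

Converted, -17.6 cm is -0.704, -17.2 cm is -0.688.

>>> servo_tool(moves=[[0, 0.004, -0.08, 0], [0, 0.0052, -0.2, 0], [0, 0.0052, -0.32, 0], [0, 0.0052, -0.44, 0], [0, 0.0052, -0.56, 0], [0, 0.0052, -0.64, 0], [0, 0.0052, -0.688, 0], [0, 0.0052, -0.704, 0], [0, 0.0052, -0.704, 0], [0, 0.0052, -0.704, 0]])

```text
time: 2.23
ee_pos: [0.4346, -0.236, 0.0565]
tcp_rot: [-180.0, 0.1, 168.5]
wrist_force: [0.4, 0.6, -0.1]
opening: 0.0854
grasp_force: 0.0
```

>>> servo_tool(moves=[[0, 0, 0, 0], [0, 0, 0, 0], [0, 0, 0, 0], [0, 0, 0, 0], [0, 0, 0, 0], [0, 0, 0, 0], [0, 0, 0, 0], [0, 0, 0, 0], [0, 0, 0, 0], [0, 0, 0, 0]], claw=1, force=70)

```text
time: 3.07
ee_pos: [0.4341, -0.2359, 0.0556]
tcp_rot: [-180.0, 0.0, 168.5]
wrist_force: [-0.2, -1.1, 4.4]
opening: 0.0193
grasp_force: 68.7
```

Converted, 11.4 cm is 0.456, 11.3 cm is 0.452.

>>> servo_tool(moves=[[0, 0, 0.02, 0], [0, 0, 0.06, 0], [0, 0, 0.14, 0], [0, 0, 0.22, 0], [0.02, 0, 0.3, 0], [0.08, 0, 0.38, 0], [0.16, 0, 0.432, 0], [0.24, 0, 0.452, 0], [0.32, 0, 0.452, 0], [0.4, 0, 0.452, 0], [0.444, -0.004, 0.452, 0], [0.456, -0.004, 0.452, 0], [0.456, -0.004, 0.452, 0], [0.456, -0.004, 0.452, 0], [0.456, -0.004, 0.452, 0]])

```text
time: 4.32
ee_pos: [0.5473, -0.2367, 0.1685]
tcp_rot: [180.0, -0.0, 168.5]
wrist_force: [-0.0, 0.9, -1.4]
opening: 0.0192
grasp_force: 68.5
```

```bash
python3 - <<'E'
from h import *
o=get_obs();print(o['time'],o['q'],o['ee_pos'],o['tcp_rot'],o['wrist_force'],o['torque'])
a=snap('scene','s1.png')[100:250,200:350];b=snap('side','d1.png')[110:260,200:350]
cv2.imwrite('pics/c1.png',cv2.resize(np.hstack([a,b])[:,:,::-1],(800,400),interpolation=cv2.INTER_CUBIC))
E
```

```text
4.3167 [-2.33853434e+01  1.05497000e+01  9.30798492e+00  8.87760870e+01
 -2.15508087e-03 -1.18670527e+01] [ 0.54726062 -0.23666631  0.1685478 ] [ 1.79998448e+02 -1.78648526e-02  1.68481710e+02] [-0.00957214  0.89539981 -1.35785157] [ 0.0435348   0.03554386 -0.01283679]
```

View pics/c1.png

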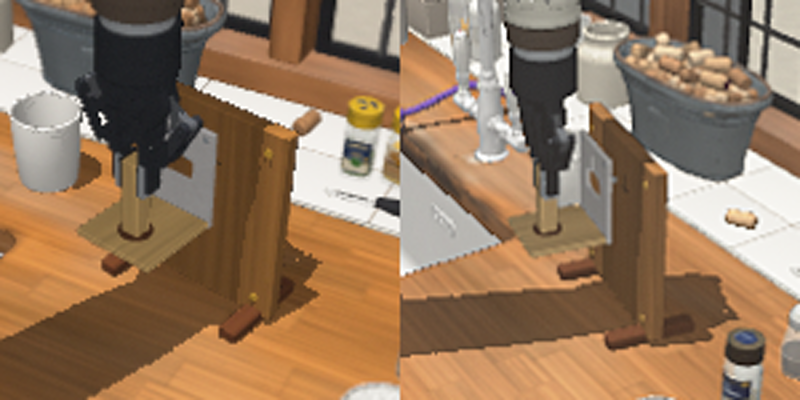

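The views show the holder held upright and parallel to the board, about 25 mm off it, with the screw hidden behind the plate. Next I'll approach it slowly.

Converted, 1.08 cm is 0.0432, 0.98 cm is 0.0392.

>>> servo_tool(moves=[[0.008, -0.0016, 0, 0], [0.0156, -0.0032, 0, 0], [0.0236, -0.0048, 0, 0], [0.0312, -0.0064, 0, 0], [0.0392, -0.008, 0, 0], [0.0432, -0.0088, 0, 0], [0.0432, -0.0088, 0, 0], [0.0432, -0.0088, 0, 0]])

```text
time: 5.08
ee_pos: [0.5588, -0.2389, 0.1681]
tcp_rot: [180.0, -0.0, 168.5]
wrist_force: [0.3, -0.8, -3.4]
opening: 0.0195
grasp_force: 68.5
```

Converted, 0.29 cm is 0.0116, 0.24 cm is 0.0096.

>>> servo_tool(moves=[[0.002, -0.0004, 0, 0], [0.004, -0.0008, 0, 0], [0.006, -0.0012, 0, 0], [0.008, -0.0016, 0, 0], [0.0096, -0.002, 0, 0], [0.0116, -0.0024, 0, 0], [0.0116, -0.0024, 0, 0]])

```text
time: 5.67
ee_pos: [0.5618, -0.2395, 0.1683]
tcp_rot: [-180.0, 0.0, 168.5]
wrist_force: [0.2, -0.7, -2.5]
opening: 0.0189
grasp_force: 68.5
```

Converted, 0.2 cm is 0.008, 0.15 cm is 0.006.

>>> servo_tool(moves=[[0.002, -0.0004, 0, 0], [0.004, -0.0008, 0, 0], [0.006, -0.0012, 0, 0], [0.008, -0.0016, 0, 0], [0.008, -0.0016, 0, 0]])

```text
time: 6.08
ee_pos: [0.5638, -0.2399, 0.1682]
tcp_rot: [-180.0, -0.0, 168.5]
wrist_force: [-0.1, 0.4, -2.7]
opening: 0.019
grasp_force: 68.5
```

Converted, 0.2 cm is 0.008, 0.15 cm is 0.006.

>>> servo_tool(moves=[[0.002, -0.0004, 0, 0], [0.004, -0.0008, 0, 0], [0.006, -0.0012, 0, 0], [0.008, -0.0016, 0, 0], [0.008, -0.0016, 0, 0]])

```text
time: 6.5
ee_pos: [0.5658, -0.2403, 0.1682]
tcp_rot: [-180.0, -0.0, 168.5]
wrist_force: [-0.4, 0.4, -1.8]
opening: 0.0193
grasp_force: 68.5
```

Converted, 0.2 cm is 0.008, 0.15 cm is 0.006.

>>> servo_tool(moves=[[0.002, -0.0004, 0, 0], [0.004, -0.0008, 0, 0], [0.006, -0.0012, 0, 0], [0.008, -0.0016, 0, 0], [0.008, -0.0016, 0, 0]])

```text
time: 6.92
ee_pos: [0.5678, -0.2407, 0.1682]
tcp_rot: [-180.0, -0.0, 168.5]
wrist_force: [0.1, 0.7, -1.8]
opening: 0.019
grasp_force: 68.5
```

Converted, 0.2 cm is 0.008, 0.15 cm is 0.006.

>>> servo_tool(moves=[[0.002, -0.0004, 0, 0], [0.004, -0.0008, 0, 0], [0.006, -0.0012, 0, 0], [0.008, -0.0016, 0, 0], [0.008, -0.0016, 0, 0]])

```text
time: 7.33
ee_pos: [0.5698, -0.2411, 0.1683]
tcp_rot: [180.0, -0.0, 168.5]
wrist_force: [0.3, -0.4, -2.6]
opening: 0.0195
grasp_force: 68.5
```

Converted, 0.1 cm is 0.004, 0.06 cm is 0.0024.

>>> servo_tool(moves=[[0.0012, -0.0002, 0, 0], [0.0024, -0.0005, 0, 0], [0.004, -0.0008, 0, 0], [0.004, -0.0008, 0, 0]])

```text
time: 7.67
ee_pos: [0.5701, -0.2413, 0.1682]
tcp_rot: [-180.0, -0.1, 168.5]
wrist_force: [-4.3, 0.3, -0.9]
opening: 0.0192
grasp_force: 68.7
```

Converted, 0.1 cm is 0.004, 0.06 cm is 0.0024.

>>> servo_tool(moves=[[0.0012, -0.0002, 0, 0], [0.0024, -0.0005, 0, 0], [0.004, -0.0008, 0, 0], [0.004, -0.0008, 0, 0]])

```text
time: 8.0
ee_pos: [0.5701, -0.2413, 0.1682]
tcp_rot: [-180.0, -0.2, 168.5]
wrist_force: [-12.0, 1.6, 0.4]
opening: 0.0196
grasp_force: 68.9
```

Contact came at about the expected board face (TCP x 0.570), so the mouth is over the head. I'll back off about 1.3 mm, then feel sideways for the neck.

Converted, 1.24 cm is 0.0496, 1.09 cm is 0.0436.

>>> servo_tool(moves=[[-0.006, 0.0012, 0, 0], [-0.012, 0.0024, 0, 0], [-0.012, 0.0024, 0, 0], [-0.0108, 0.0084, 0, 0], [-0.0096, 0.0144, 0, 0], [-0.0084, 0.02, 0, 0], [-0.0072, 0.026, 0, 0], [-0.006, 0.032, 0, 0], [-0.0048, 0.0376, 0, 0], [-0.0036, 0.0436, 0, 0], [-0.0024, 0.0496, 0, 0], [-0.0024, 0.0496, 0, 0], [-0.0024, 0.0496, 0, 0]])

```text
time: 9.08
ee_pos: [0.5711, -0.229, 0.1683]
tcp_rot: [180.0, -0.0, 168.5]
wrist_force: [-0.5, -0.0, -2.5]
opening: 0.0192
grasp_force: 68.5
```

Converted, 0.3 cm is 0.012, 0.25 cm is 0.01.

>>> servo_tool(moves=[[0.0004, 0.002, 0, 0], [0.0008, 0.004, 0, 0], [0.0012, 0.006, 0, 0], [0.0016, 0.008, 0, 0], [0.002, 0.01, 0, 0], [0.0024, 0.012, 0, 0], [0.0024, 0.012, 0, 0]])

```text
time: 9.67
ee_pos: [0.5717, -0.226, 0.1683]
tcp_rot: [-180.0, 0.0, 168.5]
wrist_force: [0.7, -0.0, -1.7]
opening: 0.0188
grasp_force: 68.5
```

Converted, 0.2 cm is 0.008, 0.15 cm is 0.006.

>>> servo_tool(moves=[[0.0004, 0.002, 0, 0], [0.0008, 0.004, 0, 0], [0.0012, 0.006, 0, 0], [0.0016, 0.008, 0, 0], [0.0016, 0.008, 0, 0]])

```text
time: 10.08
ee_pos: [0.5721, -0.224, 0.1683]
tcp_rot: [180.0, -0.0, 168.5]
wrist_force: [-1.0, 0.4, -1.9]
opening: 0.0187
grasp_force: 68.5
```

Converted, 0.15 cm is 0.006, 0.1 cm is 0.004.

>>> servo_tool(moves=[[0.0004, 0.002, 0, 0], [0.0008, 0.004, 0, 0], [0.0012, 0.006, 0, 0], [0.0012, 0.006, 0, 0]])

```text
time: 10.42
ee_pos: [0.5724, -0.2226, 0.1683]
tcp_rot: [-180.0, -0.0, 168.5]
wrist_force: [0.0, -1.3, -2.7]
opening: 0.0193
grasp_force: 68.5
```

Converted, 0.15 cm is 0.006, 0.1 cm is 0.004.

>>> servo_tool(moves=[[0.0004, 0.002, 0, 0], [0.0008, 0.004, 0, 0], [0.0012, 0.006, 0, 0], [0.0012, 0.006, 0, 0]])

```text
time: 10.75
ee_pos: [0.5726, -0.2221, 0.1683]
tcp_rot: [-179.9, 0.0, 168.4]
wrist_force: [0.3, -6.1, -3.6]
opening: 0.019
grasp_force: 68.6
```

Converted, 0.15 cm is 0.006, 0.1 cm is 0.004.

>>> servo_tool(moves=[[0.0004, 0.002, 0, 0], [0.0008, 0.004, 0, 0], [0.0012, 0.006, 0, 0], [0.0012, 0.006, 0, 0]])

```text
time: 11.08
ee_pos: [0.5727, -0.2217, 0.1682]
tcp_rot: [-179.8, 0.0, 168.4]
wrist_force: [-0.9, -11.9, -3.6]
opening: 0.0193
grasp_force: 68.7
```

Converted, -2.21 cm is -0.0884, -0.44 cm is -0.0176.

>>> servo_tool(moves=[[-0.0012, -0.006, 0, 0], [-0.0024, -0.012, 0, 0], [-0.0048, -0.024, 0, 0], [-0.0072, -0.036, 0, 0], [-0.0096, -0.048, 0, 0], [-0.012, -0.06, 0, 0], [-0.0144, -0.072, 0, 0], [-0.0168, -0.084, 0, 0], [-0.0176, -0.0884, 0, 0], [-0.0176, -0.0884, 0, 0], [-0.0176, -0.0884, 0, 0]])

```text
time: 12.0
ee_pos: [0.5686, -0.2417, 0.1683]
tcp_rot: [180.0, -0.0, 168.5]
wrist_force: [0.3, -0.5, -2.4]
opening: 0.0193
grasp_force: 69.1
```

Converted, -0.85 cm is -0.034, -0.75 cm is -0.03.

>>> servo_tool(moves=[[0, 0, -0.006, 0], [0, 0, -0.012, 0], [0, 0, -0.018, 0], [0, 0, -0.024, 0], [0, 0, -0.03, 0], [0, 0, -0.034, 0], [0, 0, -0.034, 0]])

```text
time: 12.58
ee_pos: [0.5685, -0.2416, 0.1594]
tcp_rot: [180.0, -0.0, 168.5]
wrist_force: [-0.3, -0.9, -2.6]
opening: 0.0191
grasp_force: 69.1
```

Converted, -0.25 cm is -0.01, -0.2 cm is -0.008.

>>> servo_tool(moves=[[0, 0, -0.002, 0], [0, 0, -0.004, 0], [0, 0, -0.006, 0], [0, 0, -0.008, 0], [0, 0, -0.01, 0], [0, 0, -0.01, 0]])

```text
time: 13.08
ee_pos: [0.5686, -0.2417, 0.1572]
tcp_rot: [180.0, -0.0, 168.5]
wrist_force: [0.3, 0.4, -2.8]
opening: 0.0192
grasp_force: 69.1
```

>>> servo_tool(moves=[[0, 0, -0.002, 0], [0, 0, -0.004, 0], [0, 0, -0.006, 0], [0, 0, -0.006, 0]])

```text
time: 13.42
ee_pos: [0.5686, -0.2417, 0.1557]
tcp_rot: [-180.0, -0.0, 168.5]
wrist_force: [0.1, 0.4, -2.7]
opening: 0.019
grasp_force: 69.1
```

The plate is already about 2.4 mm below the height where its shoulder would have caught the neck, with no force, so the neck is in the slot. I'll keep sliding down.

>>> servo_tool(moves=[[0, 0, -0.0028, 0], [0, 0, -0.0056, 0], [0, 0, -0.0084, 0], [0, 0, -0.0112, 0], [0, 0, -0.014, 0], [0, 0, -0.0168, 0], [0, 0, -0.02, 0], [0, 0, -0.02, 0]])

```text
time: 14.08
ee_pos: [0.5685, -0.2417, 0.1506]
tcp_rot: [180.0, -0.0, 168.5]
wrist_force: [0.1, 0.1, -3.0]
opening: 0.0197
grasp_force: 69.1
```

>>> servo_tool(moves=[[0, 0, -0.004, 0], [0, 0, -0.008, 0], [0, 0, -0.012, 0], [0, 0, -0.016, 0], [0, 0, -0.02, 0], [0, 0, -0.024, 0], [0, 0, -0.028, 0], [0, 0, -0.032, 0], [0, 0, -0.036, 0], [0, 0, -0.04, 0], [0, 0, -0.044, 0], [0, 0, -0.048, 0], [0, 0, -0.048, 0]])

```text
time: 15.17
ee_pos: [0.5685, -0.2417, 0.1385]
tcp_rot: [180.0, -0.0, 168.5]
wrist_force: [-0.1, 1.1, -2.3]
opening: 0.0189
grasp_force: 69.1
```

Converted, -0.22 cm is -0.0088, -0.2 cm is -0.008.

>>> servo_tool(moves=[[0.0016, -0.0003, -0.002, 0], [0.0032, -0.0006, -0.004, 0], [0.0048, -0.001, -0.006, 0], [0.0064, -0.0013, -0.008, 0], [0.0072, -0.0014, -0.0088, 0], [0.0072, -0.0014, -0.0088, 0]])

```text
time: 15.67
ee_pos: [0.57, -0.242, 0.1366]
tcp_rot: [180.0, -0.0, 168.5]
wrist_force: [-4.3, -0.2, -0.7]
opening: 0.0193
grasp_force: 69.5
```

Converted, -0.1 cm is -0.004, -0.06 cm is -0.0024.

>>> servo_tool(moves=[[0, 0, -0.0012, 0], [0, 0, -0.0024, 0], [0, 0, -0.004, 0], [0, 0, -0.004, 0]])

```text
time: 16.0
ee_pos: [0.57, -0.242, 0.1357]
tcp_rot: [180.0, -0.0, 168.5]
wrist_force: [-5.3, 1.0, 0.7]
opening: 0.0191
grasp_force: 69.5
```

Converted, -0.06 cm is -0.0024, -0.03 cm is -0.0012.

>>> servo_tool(moves=[[-0.0008, 0, -0.0012, 0], [-0.0012, 0.0002, -0.0024, 0], [-0.0012, 0.0002, -0.0024, 0]])

```text
time: 16.25
ee_pos: [0.57, -0.242, 0.1355]
tcp_rot: [-180.0, 0.0, 168.5]
wrist_force: [-5.4, 1.1, 4.3]
opening: 0.0194
grasp_force: 69.9
```

Converted, -0.06 cm is -0.0024, -0.03 cm is -0.0012.

>>> servo_tool(moves=[[0, 0, -0.0012, 0], [0, 0, -0.0024, 0], [0, 0, -0.0024, 0]])

```text
time: 16.5
ee_pos: [0.57, -0.242, 0.1354]
tcp_rot: [-180.0, 0.0, 168.5]
wrist_force: [-5.5, 1.7, 5.9]
opening: 0.0194
grasp_force: 70.3
```

Converted, -0.05 cm is -0.002, -0.03 cm is -0.0012.

>>> servo_tool(moves=[[0, 0, -0.0012, 0], [0, 0, -0.002, 0], [0, 0, -0.002, 0], [0, 0, -0.002, 0], [0, 0, -0.002, 0], [0, 0, -0.002, 0]])

```text
time: 17.0
ee_pos: [0.57, -0.242, 0.1354]
tcp_rot: [-180.0, 0.1, 168.5]
wrist_force: [-7.4, 2.2, 9.0]
opening: 0.019
grasp_force: 70.6
```

```bash
python3 - <<'E'
from h import *
o=get_obs();print(o['ee_pos'],o['wrist_force'])
a=snap('scene','s2.png')[100:250,200:350];b=snap('side','d2.png')[110:260,200:350]
cv2.imwrite('pics/c2.png',cv2.resize(np.hstack([a,b])[:,:,::-1],(800,400),interpolation=cv2.INTER_CUBIC))
E
```

```text
[ 0.57002544 -0.24198843  0.13539835] [-7.40344861  2.21108266  8.99116276]
```

View pics/c2.png

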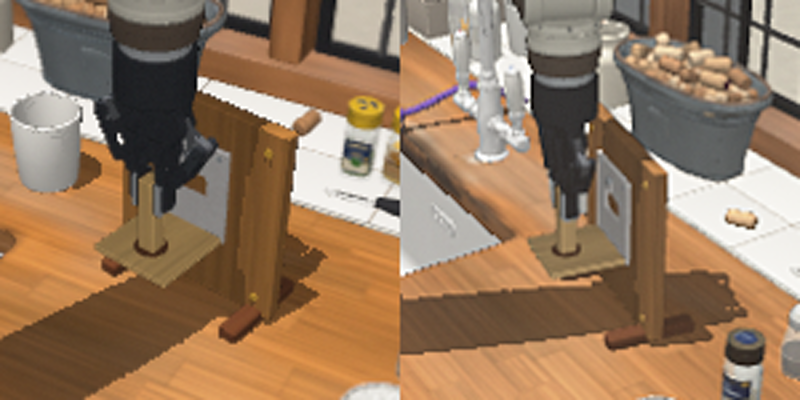

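The plate lies flat against the board, home at 10–11 N, with the base level 80 mm up as it should be. I'll relax the press, then let go.

Converted, 0.15 cm is 0.006, -0.08 cm is -0.0032.

>>> servo_tool(moves=[[-0.0016, 0.0003, 0.0032, 0], [-0.0032, 0.0006, 0.006, 0], [-0.0032, 0.0006, 0.006, 0], [-0.0032, 0.0006, 0.006, 0]])

```text
time: 17.43
ee_pos: [0.5697, -0.2419, 0.1354]
tcp_rot: [-180.0, 0.1, 168.5]
wrist_force: [0.8, -0.5, 0.4]
opening: 0.019
grasp_force: 69.3
```

>>> servo_tool(moves=[[0, 0, 0, 0], [0, 0, 0, 0], [0, 0, 0, 0], [0, 0, 0, 0], [0, 0, 0, 0], [0, 0, 0, 0], [0, 0, 0, 0], [0, 0, 0, 0], [0, 0, 0, 0], [0, 0, 0, 0]], claw=0)

```text
time: 18.27
ee_pos: [0.5693, -0.2419, 0.1354]
tcp_rot: [-180.0, 0.0, 168.5]
wrist_force: [0.2, 0.7, -0.8]
opening: 0.085
grasp_force: 0.0
```

Converted, -15 cm is -0.6, -13 cm is -0.52.

>>> servo_tool(moves=[[0, 0, 0.02, 0], [0, 0, 0.06, 0], [0, 0, 0.12, 0], [0, 0, 0.2, 0], [-0.02, 0.004, 0.28, 0], [-0.08, 0.016, 0.36, 0], [-0.16, 0.032, 0.44, 0], [-0.28, 0.056, 0.48, 0], [-0.4, 0.08, 0.48, 0], [-0.52, 0.104, 0.48, 0], [-0.6, 0.12, 0.48, 0], [-0.6, 0.12, 0.48, 0], [-0.6, 0.12, 0.48, 0], [-0.6, 0.12, 0.48, 0]])

```text
time: 19.43
ee_pos: [0.4199, -0.212, 0.2562]
tcp_rot: [-180.0, 0.1, 168.5]
wrist_force: [1.4, -1.0, -0.0]
opening: 0.0851
grasp_force: 0.0
```

```bash
python3 - <<'E'
from h import *
o=get_obs();print(o['time'],o['ee_pos'],o['wrist_force'])
a=snap('scene','s3.png')[100:250,200:350];b=snap('side','d3.png')[110:260,200:350]
cv2.imwrite('pics/c3.png',cv2.resize(np.hstack([a,b])[:,:,::-1],(800,400),interpolation=cv2.INTER_CUBIC))
E
```

```text
19.4333 [ 0.41986734 -0.21202933  0.25615506] [ 1.42596491 -1.02401297 -0.02609864]
```

View pics/c3.png

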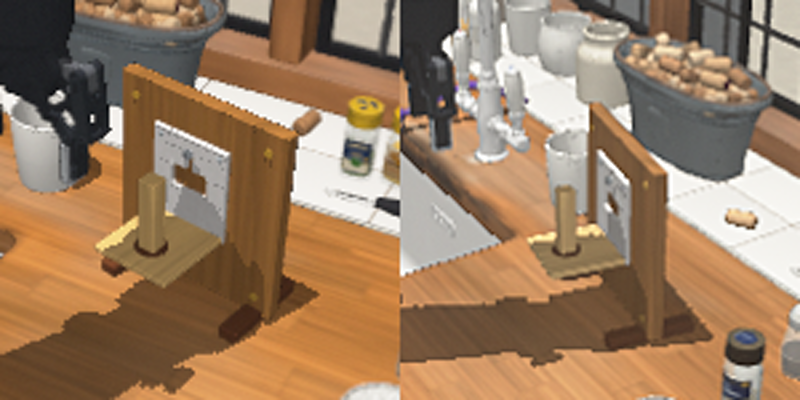

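The holder hangs straight against the board, with the screw head visible at the top of the slot (about (187,157) in the crop). The gripper is clear of it.

```bash
python3 -c "
from workcell import *
print(job_done())"
```

```text
the job is handed in; nothing more can be done
None
```

The twine holder hangs straight on the screw, pressed home with about 10–11 N and released at about 19 s. No force reading against the board or screw went above about 15 N, no bystander was touched, and the job is handed in.

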